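# Hook a dropped collar out of the grinder guard

## Robot

A 6-joint arm with a two-finger parallel gripper is mounted at the origin on the work surface. World frame = base frame: x ahead of the robot, y to its left, z up, the work surface at z = 0. Lengths are in m, angles in rad, forces in N, time in s.
With the tool pointing down it reaches from about 0.35 to 0.85 m from the base axis. Payload 8.1 kg.
Tool frame: the origin (TCP) lies midway between the tips of the shut fingers; the grasp point (between the pads) lies robot.grip_depth behind it (robot.grip_depth is the distance from the TCP to the grasp point, in m); z points along the fingers, y is the line along which they close (so a half turn about z gives the same grasp; the last joint's range is limited). The gripper opens to 93 mm and grips with 3 to 60 N. Pads are 15 mm wide; open, the fingers measure 128 mm over their backs; the gripper's body (75 mm by 188 mm) begins 65 mm behind the grasp point.
Start: joints at [-1.333, 0.13, 1.488, -0, 1.523, -0.085], TCP at [0.19, -0.569, 0.219] pointing down, gripper open.
Joint ranges: [-2.96, 2.96], [-0.89, 2.26], [0.02, 2.5], [-1.34, 4.48], [0, 2.73], [-2.66, 2.66]. Speed limits (rad/s): [2.39, 2.39, 2.79, 3.14, 3.14, 3.14].

## Interface

Orientations are given as a rotation vector (axis times angle).
In Python, from plant import robot gives the robot as it stands.
- The arm moves only by the tool carry_out, never from a script. Its argument "rows" is a list of rows, each a list of 6 numbers: the shift along the tool's x, y, z in m, then the turn, a rotation vector about the tool's x, y, z in degrees. A call has 1 to 12 rows; each row is the pose to reach, as a shift and turn from the pose commanded when the call began, along the tool's axes at that moment; what a row does not reach only later rows make up. A row lasts 1/8 s, in which the tool goes at most 62.5 mm and 10.7 degrees, less where a joint would pass 70% of its speed; a pose out of reach is approached as far as the arm can. A call with a gripper value outside its range is refused whole. "jaw" is the closure in counts, from 0 (fully open) to 255 (shut), set as the call begins (left out, the last holds). The fingers move at their own pace and stop on an object; "force" is the grip in N (left out, the last holds). Time passes only in rows, so rows that repeat a pose let the fingers close. It gives the time, the measured TCP pose, the force, the opening and the grip force at its end, in the units of the state.
- robot.read_state(): the state, without advancing time (a new reading comes with each control period).
- robot.read_camera(name): name is "scene" or "top" or "wrist"; returns the picture (420x560x3 uint8, red, green, blue); there is no depth.
- robot.camera_model(name): a dict with "fx", "fy", "cx", "cy" (pixels), "R" (3x3) and "t" (3): a world point X has camera coordinates R X + t; the wrist camera has in their place "mount" (4x4, takes a point from camera to tool coordinates, whose origin is the TCP and whose axes are the flange's). Camera axes: x right, y down, z forward; pixel columns grow to the right and rows downward; lengths in m; the calibration is good to about 2 mm. A picture is of the moment at which its call begins: read the wrist's pose just before it. camera_model takes no time and is no camera call.
- robot.close_job(): hands the job in; it is judged then, once.
Trained networks look in the newest picture that a camera, given by its name, has taken for a name from the list of things; names that differ only in an ending like _2 or _b are one class to them, and where a whole thing is asked for, a point or a joint stands for the part that bears it (a point fixed in the world has none). Each returns a list of dicts, best first, with "conf" (0 to 1); they miss things now and then, are a little off and sometimes report something else, mostly with a low value. They report only what shows in the picture. A call takes as long as a camera call.
- robot.outline_of(camera, target): "pixels" (420x560 bool, what is visible of it) and "pixel" ([column, row] in pixels, amid what is visible of it).
The state is a dict: "t": time; "q": joint angles; "dq": joint speeds; "joint_torque": joint torques, N m; "tool_pos": TCP position; "orientation": TCP orientation; "force": force on the tool from outside, world axes, zero at the start; "wrist_torque": the same for the moment, N m; "opening": finger opening in m; "gripper_force": force on a finger pad.
Only numpy, scipy, OpenCV 4.12 (cv2) and the standard library are available. Lean on these libraries where they do the work, as an engineer would, in place of code of your own. Each camera call takes 0.05 s, during which the arm holds its last target. There are 200 camera calls.

## Task

The blue clamping collar has fallen off the grinder's spindle and lies on the bench behind the yellow wire guard. Take the red-handled hooked rod, reach it in through the guard's open mouth and draw the collar out onto the open bench without touching the collar with the gripper while it is behind the guard; then lay the rod down on the bench, wholly outside the guard, and set the collar flat in the white tray without dropping it from a height. Leave the grinding wheel, caliper, drinking glass and brush where they are.

Things in the scene. Friction and masses are not known exactly. Their poses are not given: they have to be found in the camera images.
- guard: Fixed black grinder with a yellow wire cage (the guard). Origin: on the bench, middle of the cage's open mouth; +x level into the cage, z up. Cage: x 0 (mouth, nothing across it) to 170, y -100 to 100, roof bars 33 mm apart at z 110 (undersides at 106), barred sides; no floor, the bench runs through. Motor housing closes the far end, x 170 to 330, 145 high, on a 10 mm plate.
- spindle (a point): Tip of the fixed grinder spindle, a 12 mm bar that sticks 35 mm into the cage from its far end; at (135, 0, 85) in the guard's frame.
- rod: Loose hooked rod, 120 g, flat on the bench. Origin: underside of the red handle's middle; +x towards the hook, +y the side it turns to, z up. Handle box 120 x 22 x 24 high (x -60 to 60). Steel shaft 7 thick, axis at z 12, from x 60 to 240, then square to +y as far as y 45, then a flared tip back to (228, 58), all level: the collar fits the throat between shaft and tip. Centre of mass near x 35.
- hook (a point): On the rod: middle of the hook's crossbar, at (240, 22.5, 12) in the rod's frame.
- collar: Loose blue anodised aluminium ring, 30 mm outer diameter, 12 mm bore, 20 mm high, about 35 g, standing flat on the bench 60 to 100 mm behind the mouth. Origin: centre of its underside; z along its axis. It slides when pulled.
- tray: Fixed open white parts tray, 140 x 140 mm, walls 5 mm thick and 22 mm high, floor 5 mm thick. Origin: centre of its underside, on the bench.
- wheel: Bystander: loose pink grinding wheel lying flat, 90 mm diameter, 14 mm thick, origin at the centre of its underside.
- caliper: Bystander: loose steel caliper, 150 mm long, 10 mm high, lying along its x; origin under the middle of its beam.
- glass: Bystander: empty drinking glass, 66 mm diameter at its rim, 90 mm high, standing; origin at the centre of its foot.
- brush: Bystander: green hand brush, 160 mm long, lying along its x.

How it is judged:
On the way, in this order (a step that is already met when the one before it is completed fails the run):
1. the hook is inside the guard, past its mouth (x of hook in the frame of guard above 0.03 m), for 0.1 s.
2. the collar is out on the bench, clear of the guard's mouth (x of collar in the frame of guard below -0.02 m and height (world z) of collar below 0.03 m), for 0.2 s.
At the end, for the whole second after the job is handed in: The collar rests flat, either face down (within 0.15 rad) on the tray's floor, inside its walls; the rod lies still on the bench (handle origin below 35 mm, hook below 50 mm), not on the tray, with hook and handle outside the guard's mouth (x of collar in the frame of tray between -0.055 and 0.055 m and y of collar in the frame of tray between -0.055 and 0.055 m and z of collar in the frame of tray below 0.03 m and angle between the z axis of collar and the z axis of tray, either way round below 0.15 rad and linear speed of each of collar, rod below 0.02 m/s and x of each of hook, rod in the frame of guard below -0.005 m and height (world z) of rod below 0.035 m and height (world z) of hook below 0.05 m and contact force between rod and tray below 0.05 N); the robot touches nothing.
It fails at once if the gripper touches the collar while it is behind the guard (x of collar in the frame of guard above 0 m and contact force between the arm and collar above 0.3 N).
It fails at once if the collar is dropped from a height (falls or flies faster than 0.8 m/s when not held) (linear speed of collar above 0.8 m/s and contact force between the fingers and collar below 0.1 N).
It fails at once if a bystander is moved more than 30 mm (distance of any of wheel, caliper, glass, brush from where it was at the start of the episode above 0.03 m).
It also fails if it takes over 61 s, if anything falls off the work surface, if the arm or the gripper's body presses on something with over 40 N, if the wrist force passes 120 N, or if a joint passes its speed limit or range.

## Working session

There is one attempt and no reset: what is moved stays moved. The work goes in short steps, Python scripts to look and compute and a tool call to move; the robot and the scene stay as the last step left them, time stands still between calls to the robot, and variables do not carry over. Pictures are saved under pics/ and viewed, at most 10 in all, crops included, and the job is handed in when it is done.

Besides the shell and the picture viewer there is one more tool, called after ">>>" as name([rows], argument=value, ...), one row to a line, values as JSON. carry_out: Moves the arm, as the interface text tells. Its arguments: {"type":"object","properties":{"rows":{"type":"array"},"jaw":{"type":"number"},"force":{"type":"number"}},"required":["rows"]}

```bash
ls; mkdir -p pics
cat > h.py <<'E'
import numpy as np, cv2
from scipy.spatial.transform import Rotation as Ro
from plant import robot
def cam(n):
    m=robot.camera_model(n); K=np.array([[m['fx'],0,m['cx']],[0,m['fy'],m['cy']],[0,0,1]])
    if 'mount' in m:
        s=robot.read_state(); T=np.eye(4); T[:3,:3]=Ro.from_rotvec(s['orientation']).as_matrix(); T[:3,3]=s['tool_pos']
        W=np.linalg.inv(T@np.array(m['mount'])); return K,W[:3,:3],W[:3,3]
    return K,np.array(m['R']),np.array(m['t'])
def ray(c,px,z):
    K,R,t=c; o=-R.T@t; px=np.atleast_2d(px).astype(float)
    d=(R.T@np.linalg.inv(K)@np.c_[px,np.ones(len(px))].T).T
    return o+d*((z-o[2])/d[:,2])[:,None]
def proj(c,X):
    K,R,t=c; p=(K@(R@np.atleast_2d(X).T+t[:,None])).T; return p[:,:2]/p[:,2:]
def shot(n,f):
    c=cam(n); im=robot.read_camera(n); cv2.imwrite('pics/'+f,np.ascontiguousarray(im[:,:,::-1])); return c,im
E
python3 - <<'E'
from h import *
print(robot.grip_depth,robot.read_state())
for n in ('top','scene'):
    c,im=shot(n,n+'1.png'); print(n,'campos',-c[1].T@c[2])
    for o in ['guard','rod','collar','tray','wheel','caliper','glass','brush']:
        r=robot.outline_of(n,o)
        for d in r[:2]:
            m=d['pixels'];p=ray(c,[d['pixel']],0.01)[0]
            rect=cv2.minAreaRect(np.argwhere(m)[:,::-1].astype(np.float32))
            print(o,round(d['conf'],2),d['pixel'],m.sum(),p.round(3),ray(c,cv2.boxPoints(rect),0.01)[:,:2].round(3).tolist())
E
```

```text
pics
0.0188 {'t': 0.0, 'q': array([-1.33337934e+00,  1.31151276e-01,  1.48925653e+00,  1.84459032e-05,
        1.52299244e+00, -8.53650626e-02]), 'dq': array([ 0.00030114,  0.00111124,  0.00179448,  0.00141251, -0.0016456 ,
       -0.0004683 ]), 'joint_torque': array([ 5.95956099e-04, -5.59840214e+01, -4.91762853e+01,  7.67099485e-02,
        3.50629888e-02, -1.33769731e-04]), 'tool_pos': array([ 0.19023977, -0.56845411,  0.21760584]), 'orientation': array([-3.09898665e+00, -5.04535392e-01,  1.86692995e-04]), 'force': array([-0.42513237, -0.80301073,  0.27361493]), 'wrist_torque': array([ 0.03827472, -0.02857845,  0.00132542]), 'gripper_force': 0.0, 'opening': 0.09310068411580195}
top campos [0.45026094 0.01411315 1.26901598]
guard 0.92 [83.4, 234.5] 9941 [0.507 0.425 0.01 ] [[0.59, 0.588], [0.679, 0.211], [0.454, 0.157], [0.371, 0.529]]
rod 0.77 [318.7, 228.6] 806 [ 0.535 -0.129  0.01 ] [[0.564, 0.093], [0.572, -0.216], [0.51, -0.216], [0.503, 0.091]]
tray 0.58 [430.6, 246.3] 3613 [ 0.5   -0.398  0.01 ] [[0.561, -0.306], [0.6, -0.45], [0.46, -0.483], [0.423, -0.34]]
wheel 0.73 [253.
[... 739 characters left out ...]
lar 0.43 [333.7, 301.4] 143 [0.557 0.249 0.01 ] [[0.563, 0.225], [0.539, 0.24], [0.564, 0.273], [0.588, 0.258]]
tray 0.79 [211.2, 153.5] 1710 [ 0.516 -0.375  0.01 ] [[0.591, -0.46], [0.381, -0.528], [0.427, -0.331], [0.615, -0.284]]
wheel 0.59 [188.9, 285.9] 1231 [0.784 0.051 0.01 ] [[0.796, -0.026], [0.717, 0.025], [0.761, 0.111], [0.834, 0.063]]
caliper 0.76 [153.4, 178.6] 393 [ 0.7   -0.352  0.01 ] [[0.756, -0.403], [0.704, -0.464], [0.666, -0.315], [0.717, -0.264]]
glass 0.65 [417.8, 236.8] 1155 [0.279 0.202 0.01 ] [[0.359, 0.24], [0.243, 0.134], [0.19, 0.184], [0.31, 0.284]]
brush 0.6 [247.9, 355.3] 1340 [0.765 0.265 0.01 ] [[0.772, 0.162], [0.723, 0.162], [0.749, 0.33], [0.791, 0.328]]
```

View pics/top1.png

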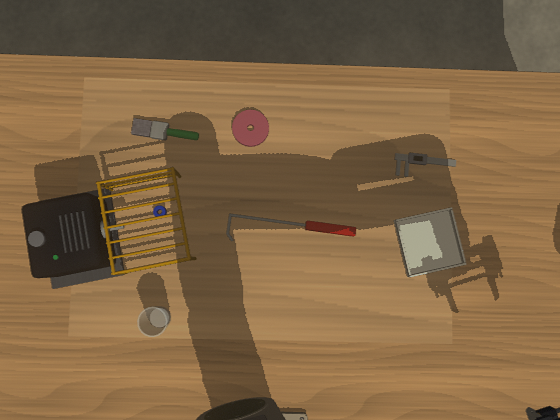

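View pics/scene1.png

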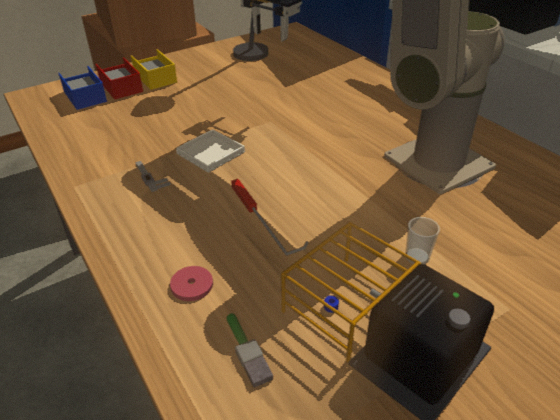

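The top view shows the cage at columns 100–190, rows 170–270, with its mouth to the right. The collar is at (160,211). The rod has its handle at (330,228) and its hook at (231,225), turned towards the image's bottom. I'll zoom in for the exact corners.

Run:
```python
from h import *
im=cv2.imread('pics/top1.png'); cv2.imwrite('pics/crop1.png',cv2.resize(im[150:290,90:365],None,fx=2.9,fy=2.9,interpolation=cv2.INTER_CUBIC))
for n in('top','scene'):
    c=cam(n); im=cv2.imread('pics/%s1.png'%n); b,g,r=[im[:,:,i].astype(int) for i in range(3)]
    x0,x1,y0,y1=(140,180,195,230) if n=='top' else (318,345,290,315)
    m=np.zeros(b.shape,bool); m[y0:y1,x0:x1]=((b>g+25)&(b>r+25))[y0:y1,x0:x1]
    p=np.argwhere(m)[:,::-1]; print(n,len(p),p.min(0),p.max(0),p.mean(0)); print(ray(c,[p.mean(0),(p.min(0)+p.max(0))/2],0.015).round(4))
    m=(r>g+60)&(r>b+60)
    if n=='top':
        m[:,:290]=0; m[:,370:]=0; m[:210]=0; m[250:]=0
        q=np.argwhere(m)[:,::-1].astype(np.float32); rect=cv2.minAreaRect(q); print(rect, ray(c,[rect[0]],.02), ray(c,cv2.boxPoints(rect),.024).round(3))
```

```text
top 90 [153 206] [165 215] [159.01111111 210.43333333]
[[0.5681 0.2505 0.015 ]
 [0.568  0.2505 0.015 ]]
((335.0, 231.5), (7.0, 38.0), 90.0) [[ 0.52858884 -0.16651064  0.02      ]] [[ 0.535 -0.121  0.024]
 [ 0.538 -0.211  0.024]
 [ 0.521 -0.211  0.024]
 [ 0.519 -0.121  0.024]]
scene 129 [325 296] [338 311] [331.64341085 301.66666667]
[[0.5633 0.2506 0.015 ]
 [0.5664 0.2542 0.015 ]]
```

View pics/crop1.png

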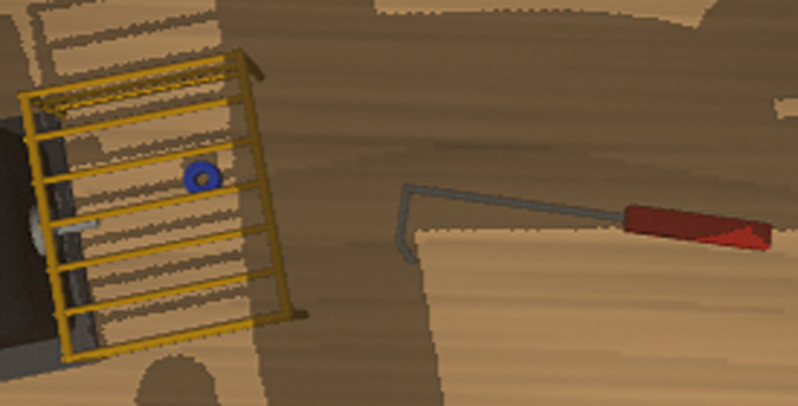

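```bash
cat > fit.py <<'E'
from h import *
from scipy.optimize import least_squares
def fit(c,P,px,x0):
    def f(v):
        a=v[2]; P2=np.array(P,float).copy(); R=np.array([[np.cos(a),-np.sin(a)],[np.sin(a),np.cos(a)]])
        P2[:,:2]=P2[:,:2]@R.T+v[:2]; return (proj(c,P2)-px).ravel()
    r=least_squares(f,x0); return r.x,np.abs(r.fun).max()
E
python3 - <<'E'
from fit import *
c=cam('top'); f=lambda l:np.array(l)/2.9+[90,150]
g,e=fit(c,[[0,.1,.11],[0,-.1,.11],[.17,.1,.11],[.17,-.1,.11]],f([[289,318],[241,52],[67,360],[22,95]]),[.55,.2,1.8]); print('guard',g,e)
g2,e2=fit(c,[[0,-.1,.11],[0,.1,.11],[.17,-.1,.11],[.17,.1,.11]],f([[289,318],[241,52],[67,360],[22,95]]),[.55,.2,1.6]); print(g2,e2)
r,e=fit(c,[[.24,0,.012],[.06,0,.012],[.24,.045,.012],[-.06,0,.024],[.06,0,.024]],f([[407,188],[625,216],[401,242],[771,237],[625,217]]),[.53,-.13,1.5]); print('rod',r,e)
t,e=fit(c,[[.07,.07,.022],[.07,-.07,.022],[-.07,-.07,.022],[-.07,.07,.022]],[[395,218],[453,208],[467,264],[409,276]],[.5,-.4,-.2]); print('tray',t,e)
s=robot.read_state();print(s['t'])
for G in(g,g2):
  d=np.array([.567,.2505])-G[:2];a=G[2];print(d@[np.cos(a),np.sin(a)],d@[-np.sin(a),np.cos(a)])
E
```

```text
guard [0.5542899  0.18224946 1.78996332] 1.2683940550058992
[ 0.52591792  0.34856676 -1.43730501] 81.45895754106336
rod [ 0.53619641 -0.15642841  1.46019645] 0.5821685047063738
tray [ 0.51094273 -0.39499339  0.2224996 ] 1.1893735373417371
0.9
0.06385452903887737 -0.0272448662025688
0.10266211601647399 0.027664371514155312
```

```bash
cat >> h.py <<'E'
GU=np.array([.5543,.1822,1.790])
def to(x,y,z,yaw):
    "shift (tool axes, m) and turn (deg) to TCP at x,y,z pointing down, tool x at yaw"
    s=robot.read_state(); R=Ro.from_rotvec(s['orientation']).as_matrix()
    c,n=np.cos(yaw),np.sin(yaw); D=np.array([[c,n,0],[n,-c,0],[0,0,-1]])
    print('t',s['t'],'at',np.round(s['tool_pos'],4),'shift',(R.T@(np.array([x,y,z])-s['tool_pos'])).round(4),'turn',np.degrees(Ro.from_matrix(R.T@D).as_rotvec()).round(2))
def g2w(x,y):
    a=GU[2]; return GU[:2]+x*np.array([np.cos(a),np.sin(a)])+y*np.array([-np.sin(a),np.cos(a)])
def w2g(p):
    a=GU[2]; d=np.array(p[:2])-GU[:2]; return np.array([d@[np.cos(a),np.sin(a)],d@[-np.sin(a),np.cos(a)]])
E
python3 -c "
from h import *
to(.538,-.136,.15,1.460)"
```

```text
t 0.9 at [ 0.1904 -0.569   0.2186] shift [ 0.4671 -0.3004  0.0686] turn [ -0.     0.   -65.16]
```

>>> carry_out([
  [0.467,-0.3,0.069,0,0,-65.2],
  [0.467,-0.3,0.069,0,0,-65.2],
  [0.467,-0.3,0.069,0,0,-65.2],
  [0.467,-0.3,0.069,0,0,-65.2],
  [0.467,-0.3,0.069,0,0,-65.2],
  [0.467,-0.3,0.069,0,0,-65.2],
  [0.467,-0.3,0.069,0,0,-65.2],
  [0.467,-0.3,0.069,0,0,-65.2],
  [0.467,-0.3,0.069,0,0,-65.2],
  [0.467,-0.3,0.069,0,0,-65.2],
  [0.467,-0.3,0.069,0,0,-65.2],
], jaw=0, force=40)

```text
t: 2.28
tool_pos: [0.5379, -0.1364, 0.1496]
orientation: [-2.339, -2.097, 0.001]
force: [-0.3, 0.5, -0.2]
opening: 0.0931
gripper_force: 0.0
```

Run:
```python
from h import *
c,im=shot('wrist','w1.png')
r=robot.outline_of('wrist','rod')
for d in r[:1]:
    print(d['conf'],d['pixel'],d['pixels'].sum())
I=im.astype(int); m=((I[:,:,0]>I[:,:,1]+40)&(I[:,:,0]>I[:,:,2]+40)).astype(np.uint8)
n,l,st,ce=cv2.connectedComponentsWithStats(m); k=1+st[1:,4].argmax(); print(st[k],ce[k])
q=np.argwhere(l==k)[:,::-1].astype(np.float32); b=cv2.boxPoints(cv2.minAreaRect(q)); print(b,ray(c,b,.024).round(4))
print(proj(c,[[.536,-.156,.024]]))
to(.538,-.136,.006,1.46)
```

```text
0.82 [277.3, 189.5] 4022
[ 267  157   24  120 2711] [278.48948727 215.4710439 ]
[[267. 157.]
 [290. 157.]
 [290. 276.]
 [267. 276.]] [[ 0.5318 -0.0921  0.024 ]
 [ 0.5525 -0.0943  0.024 ]
 [ 0.5406 -0.2138  0.024 ]
 [ 0.5175 -0.2113  0.024 ]]
[[279.27141262 222.93375669]]
t 2.375 at [ 0.5376 -0.1375  0.1499] shift [0.0015 0.0002 0.1439] turn [ 0.01  0.02 -0.03]
```

View pics/w1.png

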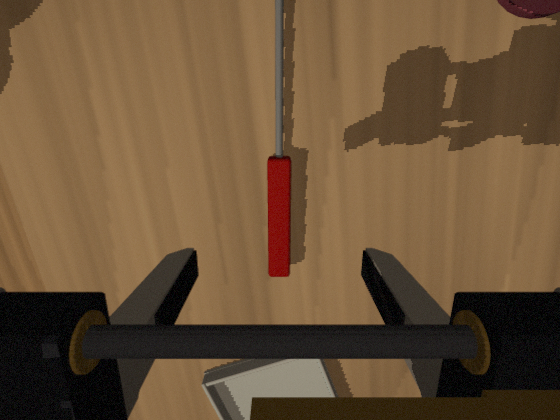

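The wrist view shows the red handle vertical at columns 267–290, rows 157–276, midway between the fingers and aligned with them. I'll go down and grip it.

>>> carry_out([
  [0.002,0,0.05,0,0,0],
  [0.002,0,0.1,0,0,0],
  [0.002,0,0.13,0,0,0],
  [0.002,0,0.144,0,0,0],
  [0.002,0,0.144,0,0,0],
])

```text
t: 3.0
tool_pos: [0.5376, -0.1351, 0.0054]
orientation: [-2.341, -2.094, 0.001]
force: [0.0, -0.4, 0.0]
opening: 0.0931
gripper_force: 0.0
```

>>> carry_out([
  [0,0,0,0,0,0],
  [0,0,0,0,0,0],
  [0,0,0,0,0,0],
  [0,0,0,0,0,0],
  [0,0,0,0,0,0],
  [0,0,0,0,0,0],
], jaw=255, force=40)

```text
t: 3.75
tool_pos: [0.5382, -0.1343, 0.0056]
orientation: [-2.34, -2.096, 0.0]
force: [-0.8, -0.6, 0.0]
opening: 0.0375
gripper_force: 0.0
```

>>> carry_out([
  [0,0,-0.02,0,0,0],
  [0,0,-0.04,0,0,0],
  [0,0,-0.04,0,0,0],
])

```text
t: 4.12
tool_pos: [0.5407, -0.1352, 0.0492]
orientation: [2.336, 2.093, 0.004]
force: [-0.6, -0.0, 0.3]
opening: 0.0075
gripper_force: 0.0
```

Run:
```python
from h import *
s=robot.read_state(); print(s['t'],s['tool_pos'],s['opening'],s['gripper_force'],s['force'])
c,im=shot('wrist','w2.png'); c2,im2=shot('top','top2.png')
cv2.imwrite('pics/mix2.png',np.hstack([im[:,150:400],cv2.resize(im2[150:290,180:380],None,fx=2.7,fy=3)[:420]])[:,:,::-1])
# predicted shaft/hook points, rod frame at TCP -18mm along x, z lifted .04
p=s['tool_pos'];a=1.46;f=lambda X,Y,Z:[p[0]-.018*np.cos(a)+X*np.cos(a)-Y*np.sin(a),p[1]-.018*np.sin(a)+X*np.sin(a)+Y*np.cos(a),Z+.04]
P=[f(.06,0,.012),f(.24,0,.012),f(.24,.045,.012),f(.228,.058,.012)]
print(proj(c,P).round(1),proj(c2,P).round(1), np.round((proj(c2,P)-[180,150])*[2.7,3]+[250,0]))
```

```text
4.125 [ 0.54074634 -0.13520992  0.04918687] 0.007459227467091875 0.0 [-0.55508181 -0.01876732  0.25317096]
[[ 279.1  193.9]
 [ 279.7 -291.8]
 [ 154.1 -293. ]
 [ 122.5 -247.3]] [[305.5 222.6]
 [228.1 212. ]
 [225.3 231.3]
 [229.7 237.7]] [[589. 218.]
 [380. 186.]
 [372. 244.]
 [384. 263.]]
```

View pics/mix2.png

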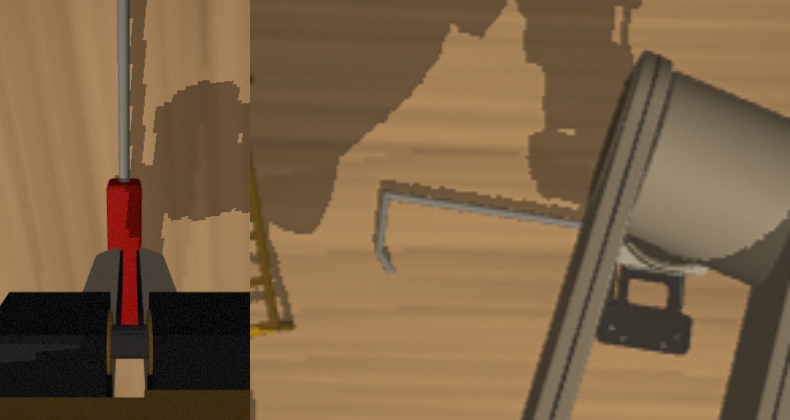

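The fingers closed more slowly than I allowed for, so they shut above the handle. The rod still lies where it was, with its corner at about (229,215). I'll reopen, go down again and wait longer this time.

>>> carry_out([
  [0,0,0,0,0,0],
  [0,0,0,0,0,0],
  [0,0,0,0,0,0],
  [0,0,0,0,0,0],
  [0,0,0,0,0,0],
  [0,0,0,0,0,0],
], jaw=125)

```text
t: 4.97
tool_pos: [0.5383, -0.1344, 0.0456]
orientation: [2.34, 2.096, 0.0]
force: [-0.7, -0.7, -0.3]
opening: 0.0471
gripper_force: 0.0
```

Run:
```python
from h import *
c,im=shot('wrist','w3.png')
I=im.astype(int); m=((I[:,:,0]>I[:,:,1]+40)&(I[:,:,0]>I[:,:,2]+40)).astype(np.uint8)
n,l,st,ce=cv2.connectedComponentsWithStats(m); k=1+st[1:,4].argmax(); print(st[k])
for v in(190,210,230,245):
    u=np.where(l[v]==k)[0]
    if len(u): print(v,ray(c,[[u.min(),v],[u.max()+1,v]],.024).mean(0).round(4))
to(.538,-.136,.006,1.46); s=robot.read_state();print(s['opening'])
```

```text
[ 260  180   36  145 4817]
190 [ 0.5419 -0.0964  0.024 ]
210 [ 0.5408 -0.1089  0.024 ]
230 [ 0.5394 -0.1219  0.024 ]
245 [ 0.5379 -0.1319  0.024 ]
t 5.025 at [ 0.5383 -0.1344  0.0456] shift [-0.0017 -0.0001  0.0396] turn [ 0.   -0.    0.04]
0.04738031131686219
```

>>> carry_out([
  [0,0,0.03,0,0,0],
  [0,0,0.04,0,0,0],
  [0,0,0.04,0,0,0],
])

```text
t: 5.4
tool_pos: [0.5374, -0.134, 0.0048]
orientation: [-2.339, -2.095, 0.002]
force: [0.6, 0.4, -0.5]
opening: 0.0474
gripper_force: 0.0
```

>>> carry_out([
  [0,0,0,0,0,0],
  [0,0,0,0,0,0],
  [0,0,0,0,0,0],
  [0,0,0,0,0,0],
  [0,0,0,0,0,0],
  [0,0,0,0,0,0],
], jaw=255, force=40)

```text
t: 6.15
tool_pos: [0.5388, -0.1345, 0.0063]
orientation: [2.34, 2.095, 0.001]
force: [-1.3, 0.2, 5.3]
opening: 0.0216
gripper_force: 40.0
```

Run:
```python
from h import *
for x in(-.2535,-.1245):
    p=g2w(x,-.053); print(p); to(*p,.046,1.79)
```

```text
[ 0.66115595 -0.053709  ]
t 6.15 at [ 0.5388 -0.1345  0.0063] shift [ 0.0938  0.1128 -0.0396] turn [  0.05   0.02 -18.87]
[0.63310459 0.07220415]
t 6.15 at [ 0.5388 -0.1345  0.0063] shift [ 0.2159  0.0711 -0.0397] turn [  0.05   0.02 -18.87]
```

>>> carry_out([
  [0,0,-0.02,0,0,0],
  [0,0,-0.04,0,0,0],
  [0.02,0.025,-0.04,0,0,-4],
  [0.04,0.05,-0.04,0,0,-8],
  [0.06,0.075,-0.04,0,0,-12],
  [0.08,0.1,-0.04,0,0,-16],
  [0.094,0.113,-0.04,0,0,-18.9],
  [0.094,0.113,-0.04,0,0,-18.9],
  [0.094,0.113,-0.04,0,0,-18.9],
])

```text
t: 7.28
tool_pos: [0.6606, -0.0538, 0.0462]
orientation: [1.966, 2.45, -0.0]
force: [-1.0, 0.2, -1.0]
opening: 0.0217
gripper_force: 40.0
```

Run:
```python
from h import *
s=robot.read_state(); print(s['t'],s['tool_pos'],s['opening'],s['gripper_force'])
c2,im2=shot('top','top3.png'); c,im=shot('scene','scene3.png')
p=s['tool_pos'];a=1.79;f=lambda X,Y,Z:[p[0]-.0165*np.cos(a)+X*np.cos(a)-Y*np.sin(a),p[1]-.0165*np.sin(a)+X*np.sin(a)+Y*np.cos(a),Z+.04]
P=np.array([f(.15,0,.012),f(.24,0,.012),f(.24,.045,.012),f(.228,.058,.012)])
k=2.8
A=cv2.resize(im2[150:290,90:232],None,fx=k,fy=k,interpolation=cv2.INTER_CUBIC)
B=cv2.resize(im[190:330,210:352],None,fx=k,fy=k,interpolation=cv2.INTER_CUBIC)
for q in proj(c2,P): cv2.circle(A,tuple(np.int32((q-[90,150])*k)),3,(0,255,0),1)
for q in proj(c,P): cv2.circle(B,tuple(np.int32((q-[210,190])*k)),3,(0,255,0),1)
cv2.imwrite('pics/mix3.png',np.hstack([A,B])[:,:,::-1])
```

```text
7.275 [ 0.66055674 -0.05381096  0.04619515] 0.021724614943572935 39.99755680561066
```

View pics/mix3.png

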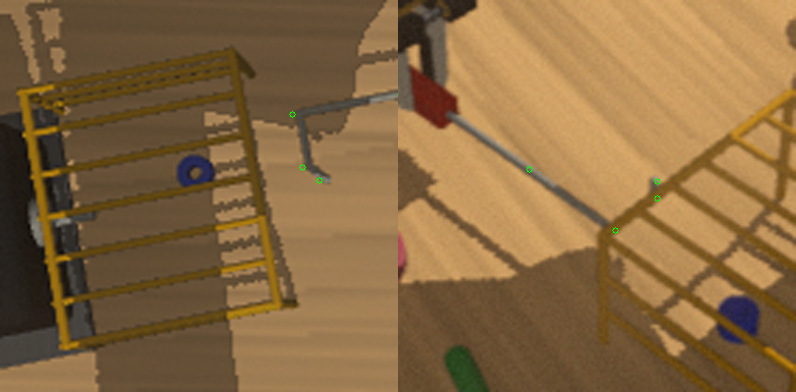

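The hook hangs just outside the mouth. Its corner is at (299,112) in the left crop, about 2 px short of the prediction, and it lines up sideways. I'll go in above the collar.

Run:
```python
from h import *
p=g2w(-.120,-.053); print(p); to(*p,.046,1.79)
```

```text
[0.63212605 0.07659647]
t 7.375 at [ 0.6604 -0.054   0.046 ] shift [ 0.1337  0.0007 -0.    ] turn [-0.01  0.01 -0.05]
```

>>> carry_out([
  [0.03,0,0,0,0,0],
  [0.06,0,0,0,0,0],
  [0.09,0,0,0,0,0],
  [0.115,0,0,0,0,0],
  [0.134,0.0005,0,0,0,0],
  [0.134,0.0005,0,0,0,0],
  [0.134,0.0005,0,0,0,0],
])

```text
t: 8.25
tool_pos: [0.6323, 0.0766, 0.0457]
orientation: [1.965, 2.451, -0.0]
force: [-0.8, 0.1, -0.4]
opening: 0.0218
gripper_force: 40.0
```

```bash
cat > ov.py <<'E'
from h import *
import sys
def ov(name,off,dz,a):
    s=robot.read_state(); print(s['t'],s['tool_pos'],s['gripper_force'],s['force'])
    c2,im2=shot('top','t.png'); c,im=shot('scene','s.png')
    p=s['tool_pos'];f=lambda X,Y,Z:[p[0]+(X-off)*np.cos(a)-Y*np.sin(a),p[1]+(X-off)*np.sin(a)+Y*np.cos(a),Z+dz]
    P=np.array([f(.15,0,.012),f(.24,0,.012),f(.24,.045,.012),f(.228,.058,.012)]); k=3.5
    out=[]
    for cc,i,o in((c2,im2,(90,150)),(c,im,(262,230))):
        A=cv2.resize(i[o[1]:o[1]+120,o[0]:o[0]+114],None,fx=k,fy=k,interpolation=cv2.INTER_CUBIC)
        for q in proj(cc,P): cv2.circle(A,tuple(np.int32((q-np.array(o))*k)),3,(0,255,0),1)
        out.append(A)
    cv2.imwrite('pics/'+name,np.hstack(out)[:,:,::-1])
E
python3 -c "
from ov import *
ov('m4.png',.020,.04,1.79)"
```

```text
8.25 [0.63234471 0.07664542 0.04571847] 39.99748885631561 [-0.75977018  0.10117747 -0.39140406]
```

View pics/m4.png

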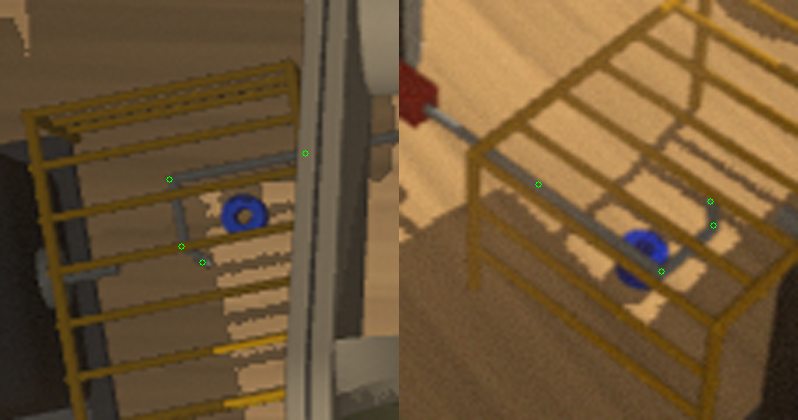

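Run:
```python
from h import *
c=cam('top'); f=lambda x,y:np.array([[x/3.5+90,y/3.5+150]])
A=w2g(ray(c,f(175,182),.052)[0]); T=w2g(ray(c,f(204,264),.052)[0]); C=w2g(ray(c,f(244,216),.018)[0]); print(A,T,C,C-A)
c=cam('scene'); f=lambda x,y:np.array([[(x-399)/3.5+262,y/3.5+230]])
print(w2g(ray(c,f(642,249),.018)[0]),w2g(ray(c,f(661,269),.052)[0]),w2g(ray(c,f(711,202),.052)[0]))
to(*w2g([0,0]),0.008,1.79)
```

```text
[ 0.09677693 -0.05087848] [0.08742692 0.00581238] [ 0.06206002 -0.02464218] [-0.03471691  0.0262363 ]
[ 0.0652097 -0.0249961] [ 0.09902386 -0.05205519] [0.08834103 0.00448989]
t 8.35 at [0.6324 0.0764 0.0457] shift [ 0.6419 -0.5639  0.0374] turn [ 0.    0.02 -0.03]
```

The hook hangs over the collar, and both views put the collar at rod (205, 26), inside the throat. I'll lower the rod and draw it out.

>>> carry_out([
  [0,0,0.012,0,0,0],
  [0,0,0.024,0,0,0],
  [0,0,0.033,0,0,0],
  [0,0,0.038,0,0,0],
  [0,0,0.038,0,0,0],
])

```text
t: 8.98
tool_pos: [0.632, 0.0776, 0.0072]
orientation: [-1.964, -2.451, 0.001]
force: [0.4, 0.3, -1.1]
opening: 0.0212
gripper_force: 40.0
```

>>> carry_out([
  [-0.008,0,0,0,0,0],
  [-0.016,0,0,0,0,0],
  [-0.026,0,0,0,0,0],
  [-0.04,0,0,0,0,0],
  [-0.055,0,0,0,0,0],
  [-0.07,0,0,0,0,0],
  [-0.08,0,0,0,0,0],
  [-0.08,0,0,0,0,0],
])

```text
t: 9.98
tool_pos: [0.6498, -0.0016, 0.0076]
orientation: [1.966, 2.45, 0.0]
force: [0.4, 0.3, -2.3]
opening: 0.0217
gripper_force: 40.0
```

```bash
cat > bl.py <<'E'
from h import *
def blue(n):
    c,im=shot(n,n+'b.png'); I=im.astype(int); m=((I[:,:,2]>I[:,:,0]+30)&(I[:,:,2]>I[:,:,1]+30)).astype(np.uint8)
    if n!='wrist': m[:180]=0
    k,l,st,ce=cv2.connectedComponentsWithStats(m)
    for i in np.argsort(-st[1:,4])[:2]+1:
        p=ray(c,[ce[i]],.014)[0]; print(n,st[i],ce[i].round(1),'world',p.round(4),'guard',w2g(p).round(4))
E
python3 -c "
from bl import *
blue('top');blue('scene');s=robot.read_state();print(s['t'],s['tool_pos'],s['force'],w2g(s['tool_pos']))"
```

```text
top [182 201  11  13  93] [187.  206.7] world [0.579  0.1851 0.014 ] guard [-0.0025 -0.0247]
scene [302 279  12  10  65] [307.1 282.9] world [0.5747 0.1819 0.014 ] guard [-0.0048 -0.0198]
10.075 [ 6.49567987e-01 -4.49501632e-04  7.56265095e-03] [-0.19865298 -0.29425743 -0.84199625] [-0.19899512 -0.05327074]
```

>>> carry_out([
  [-0.008,0,0,0,0,0],
  [-0.02,0,0,0,0,0],
  [-0.036,0,0,0,0,0],
  [-0.054,0,0,0,0,0],
  [-0.072,0,0,0,0,0],
  [-0.09,0,0,0,0,0],
  [-0.108,0,0,0,0,0],
  [-0.126,0,0,0,0,0],
  [-0.14,0,0,0,0,0],
  [-0.148,0,0,0,0,0],
  [-0.15,0,0,0,0,0],
  [-0.15,0,0,0,0,0],
])

```text
t: 11.58
tool_pos: [0.6823, -0.1466, 0.0076]
orientation: [-1.964, -2.452, -0.0]
force: [-0.1, 0.4, -2.2]
opening: 0.0215
gripper_force: 40.0
```

```bash
python3 -c "
from bl import *
blue('top');blue('scene');s=robot.read_state();print(s['t'],s['tool_pos'],s['force'],w2g(s['tool_pos']))
to(.455,-.14,.045,1.46)"
```

```text
top [242 189  12  13 102] [247.6 194.9] world [0.611  0.0425 0.014 ] guard [-0.1486 -0.0249]
scene [253 245  12  13 115] [258.2 250.3] world [0.6098 0.0424 0.014 ] guard [-0.1485 -0.0238]
11.675 [ 0.68229217 -0.14633443  0.00759678] [-0.37634591  0.86224514 -1.04111748] [-0.34850512 -0.05348883]
t 11.675 at [ 0.6823 -0.1463  0.0076] shift [ 0.0559 -0.2204 -0.0374] turn [-1.000e-02 -1.000e-02  1.897e+01]
```

>>> carry_out([
  [0.008,0,0,0,0,0],
  [0.008,0,-0.015,0,0,0],
  [0.008,0,-0.038,0,0,0],
  [0.008,0,-0.038,0,0,0],
  [0.02,-0.04,-0.038,0,0,4],
  [0.03,-0.08,-0.038,0,0,8],
  [0.04,-0.12,-0.038,0,0,12],
  [0.05,-0.16,-0.038,0,0,16],
  [0.056,-0.2,-0.038,0,0,19],
  [0.056,-0.22,-0.038,0,0,19],
  [0.056,-0.22,-0.038,0,0,19],
  [0.056,-0.22,-0.038,0,0,19],
])

```text
t: 13.18
tool_pos: [0.4565, -0.1405, 0.0463]
orientation: [2.341, 2.093, 0.001]
force: [0.4, 0.3, -1.6]
opening: 0.0214
gripper_force: 40.0
```

>>> carry_out([
  [0,0,0.015,0,0,0],
  [0,0,0.028,0,0,0],
  [0,0,0.036,0,0,0],
  [0,0,0.039,0,0,0],
  [0,0,0.039,0,0,0],
])

```text
t: 13.8
tool_pos: [0.4554, -0.1402, 0.0064]
orientation: [-2.342, -2.094, 0.0]
force: [0.4, -0.7, -1.1]
opening: 0.0218
gripper_force: 40.0
```

>>> carry_out([
  [0,0,0,0,0,0],
  [0,0,0,0,0,0],
  [0,0,0,0,0,0],
  [0,0,0,0,0,0],
  [0,0,0,0,0,0],
  [0,0,0,0,0,0],
], jaw=120)

```text
t: 14.55
tool_pos: [0.4554, -0.1403, 0.0067]
orientation: [2.342, 2.094, 0.0]
force: [0.1, -0.3, -1.0]
opening: 0.0491
gripper_force: 0.0
```

>>> carry_out([
  [0,0,-0.02,0,0,0],
  [0,0,-0.06,0,0,0],
  [0,0,-0.1,0,0,0],
  [0,0,-0.14,0,0,0],
  [0,0,-0.14,0,0,0],
])

```text
t: 15.18
tool_pos: [0.4579, -0.1413, 0.1507]
orientation: [2.337, 2.09, 0.005]
force: [0.1, -0.5, -0.9]
opening: 0.0493
gripper_force: 0.0
```

```bash
python3 -c "
from bl import *
blue('top');blue('scene');s=robot.read_state();print(s['t'],s['tool_pos'],s['opening'],w2g(s['tool_pos']))
for y in (1.46,): to(.611,.0425,.12,y)"
```

```text
top [242 189  12  13 101] [247.7 194.9] world [0.611  0.0424 0.014 ] guard [-0.1488 -0.0249]
scene [252 245  13  14 140] [258.4 251.3] world [0.611  0.0455 0.014 ] guard [-0.1458 -0.0256]
15.275 [ 0.4556062  -0.14031905  0.14672218] 0.049061317020110365 [-0.29334026  0.1664647 ]
t 15.275 at [ 0.4556 -0.1403  0.1467] shift [0.199  0.134  0.0268] turn [ 0.04  0.01 -0.06]
```

>>> carry_out([
  [0.05,0.033,0,0,0,0],
  [0.1,0.066,0.01,0,0,0],
  [0.15,0.1,0.02,0,0,0],
  [0.199,0.134,0.027,0,0,0],
  [0.199,0.134,0.027,0,0,0],
  [0.199,0.134,0.027,0,0,0],
], jaw=100)

```text
t: 16.02
tool_pos: [0.6094, 0.0425, 0.1176]
orientation: [-2.34, -2.093, 0.005]
force: [0.1, 0.2, -0.0]
opening: 0.0564
gripper_force: 0.0
```

```bash
python3 -c "
from bl import *
c=cam('wrist');print(proj(c,[.611,.0425,.014]))
blue('wrist')
for d in robot.outline_of('wrist','collar')[:1]: print(d['conf'],d['pixel'],ray(c,[d['pixel']],.015))
s=robot.read_state();print(s['opening'])
to(.611,.0425,.005,1.46)"
```

```text
[[281.18500298 209.90376807]]
wrist [263 191  34  36 867] [279.8 208.7] world [0.6099 0.0437 0.014 ] guard [-0.1473 -0.0241]
0.6 [278.7, 212.6] [[0.60859845 0.04058902 0.015     ]]
0.056329854867165984
t 16.125 at [0.61   0.0415 0.1192] shift [0.0011 0.001  0.1142] turn [-0.05  0.02 -0.12]
```

>>> carry_out([
  [0.001,0,0.04,0,0,0],
  [0.001,0,0.08,0,0,0],
  [0.001,0,0.105,0,0,0],
  [0.001,0,0.115,0,0,0],
  [0.001,0,0.115,0,0,0],
])

```text
t: 16.75
tool_pos: [0.6106, 0.0428, 0.0049]
orientation: [-2.343, -2.093, 0.0]
force: [0.4, 0.1, -0.2]
opening: 0.0567
gripper_force: 0.0
```

>>> carry_out([
  [0,0,0,0,0,0],
  [0,0,0,0,0,0],
  [0,0,0,0,0,0],
  [0,0,0,0,0,0],
  [0,0,0,0,0,0],
  [0,0,0,0,0,0],
], jaw=255, force=25)

```text
t: 17.5
tool_pos: [0.6114, 0.0436, 0.0054]
orientation: [2.341, 2.094, 0.001]
force: [-0.4, -0.6, 5.7]
opening: 0.0298
gripper_force: 25.0
```

>>> carry_out([
  [0,0,-0.01,0,0,0],
  [0,0,-0.03,0,0,0],
  [0,0,-0.06,0,0,0],
  [0,0,-0.08,0,0,0],
  [0,0,-0.08,0,0,0],
])

```text
t: 18.12
tool_pos: [0.6129, 0.0435, 0.0877]
orientation: [2.34, 2.092, 0.006]
force: [1.1, -0.0, -2.1]
opening: 0.0296
gripper_force: 25.0
```

```bash
python3 -c "
from bl import *
blue('wrist')
to(.511,-.395,.085,1.46)
to(.511,-.395,.085,1.03)"
```

```text
wrist [ 252  240   55   61 2581] [279.  270.6] world [0.6085 0.0007 0.014 ] guard [-0.1889 -0.0134]
t 18.175 at [0.6117 0.0435 0.0857] shift [-0.447  -0.0511  0.0005] turn [ 0.12 -0.01 -0.06]
t 18.175 at [0.6117 0.0435 0.0857] shift [-0.447  -0.0511  0.0005] turn [ 0.12 -0.04 24.58]
```

>>> carry_out([
  [-0.04,-0.005,0,0,0,0],
  [-0.09,-0.01,0,0,0,0],
  [-0.14,-0.016,0,0,0,0],
  [-0.19,-0.022,0,0,0,0],
  [-0.24,-0.028,0,0,0,0],
  [-0.29,-0.033,0,0,0,0],
  [-0.34,-0.04,0,0,0,0],
  [-0.39,-0.046,0,0,0,0],
  [-0.43,-0.05,0,0,0,0],
  [-0.447,-0.051,0,0,0,0],
  [-0.447,-0.051,0,0,0,0],
  [-0.447,-0.051,0,0,0,0],
])

```text
t: 19.68
tool_pos: [0.5106, -0.3934, 0.0839]
orientation: [-2.34, -2.094, -0.001]
force: [-0.1, -0.0, -0.1]
opening: 0.0297
gripper_force: 25.0
```

```bash
python3 -c "
from bl import *
c2,a=shot('top','x.png');c,b=shot('wrist','y.png')
for d in robot.outline_of('wrist','tray')[:1]:print(d['conf'],d['pixel'])
P=[.511,-.395,.005];u=proj(c,P)[0];print(u)
cv2.circle(b,tuple(np.int32(u)),5,(0,255,0),1)
cv2.imwrite('pics/m6.png',np.hstack([cv2.resize(a[190:330,360:500],(390,390)),cv2.resize(b,(400,300))[:, :].copy() if 0 else cv2.copyMakeBorder(cv2.resize(b,(400,300)),0,90,0,0,cv2.BORDER_CONSTANT)])[:,:,::-1])
to(.511,-.395,.0115,1.46)"
```

```text
0.62 [281.0, 197.4]
[279.61145475 221.22742499]
t 19.825 at [ 0.5109 -0.3936  0.0846] shift [-0.0014  0.0003  0.0731] turn [-0.01 -0.02  0.04]
```

View pics/m6.png

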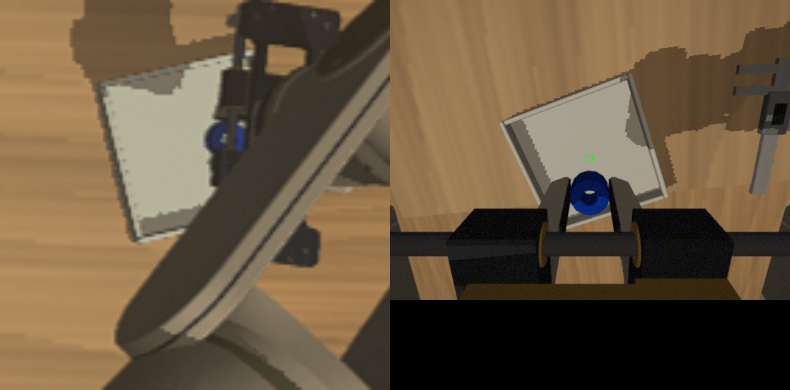

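Both views show the collar held over the middle of the tray, and the projected tray centre at (590,157) matches its corners. I'll set it down.

>>> carry_out([
  [0,0,0.02,0,0,0],
  [0,0,0.04,0,0,0],
  [0,0,0.058,0,0,0],
  [0,0,0.068,0,0,0],
  [0,0,0.072,0,0,0],
  [0,0,0.074,0,0,0],
  [0,0,0.074,0,0,0],
])

```text
t: 20.7
tool_pos: [0.5107, -0.3953, 0.0112]
orientation: [2.341, 2.093, 0.0]
force: [-0.2, -0.2, -0.3]
opening: 0.03
gripper_force: 25.0
```

>>> carry_out([
  [0,0,0,0,0,0],
  [0,0,0,0,0,0],
  [0,0,0,0,0,0],
  [0,0,0,0,0,0],
  [0,0,0,0,0,0],
], jaw=130)

```text
t: 21.32
tool_pos: [0.5104, -0.3949, 0.0106]
orientation: [-2.342, -2.094, -0.0]
force: [0.1, 0.5, -1.2]
opening: 0.0454
gripper_force: 0.0
```

>>> carry_out([
  [0,0,-0.015,0,0,0],
  [0,0,-0.04,0,0,0],
  [0,0,-0.09,0,0,0],
  [0,0,-0.14,0,0,0],
  [-0.05,0,-0.16,0,0,0],
  [-0.1,0,-0.16,0,0,0],
  [-0.1,0,-0.16,0,0,0],
  [-0.1,0,-0.16,0,0,0],
])

```text
t: 22.32
tool_pos: [0.4992, -0.4941, 0.171]
orientation: [-2.342, -2.093, -0.001]
force: [0.4, 0.6, -0.2]
opening: 0.0452
gripper_force: 0.0
```

```bash
python3 -c "
from bl import *
s=robot.read_state();print(s['t'],s['opening'],s['force'])
c2,a=shot('top','top7.png');c,b=shot('wrist','w7.png')
blue('wrist')
cv2.imwrite('pics/m7.png',np.hstack([cv2.resize(a,(400,300)),cv2.resize(b,(400,300))])[:,:,::-1])"
```

```text
22.325 0.04519433961751331 [ 0.40458991  0.55019251 -0.23331475]
wrist [264  77  32  34 701] [279.5  93.1] world [ 0.5111 -0.3946  0.014 ] guard [-0.5536  0.1676]
```

View pics/m7.png

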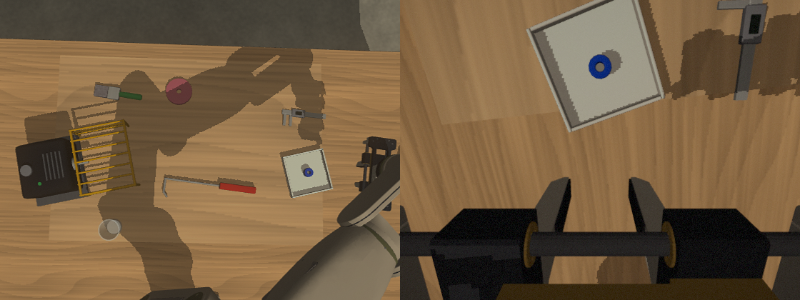

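The collar stands flat in the middle of the tray, at (600,67). The rod lies on the open bench, clear of the guard and tray, and the bystanders are in place.

```bash
python3 -c "
from h import *
print(robot.close_job())"
```

```text
the job is handed in; nothing more can be done
None
```

The job is handed in (no verdict returned): the last camera check at about 22 s showed the collar flat in the middle of the tray, the rod on the open bench clear of the guard and tray, and the bystanders where they started.

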